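# Set a timing pulley to its mark and brake it

## Task

Set the toothed pulley on its jig to its timing mark: with the brake still drawn back, turn it by its rim or spokes until the long engraved line points straight at the tip of the fixed pointer, and let it come to rest there. Then slide the brake fully home by its upright plate so that the rubber pad bears on the rim, with the line still at the pointer, and leave the wire spool and the tape roll beside the jig where they are.

Things in the scene. Friction and masses are not known exactly. Their poses are not given: they have to be found in the camera images.
- jig: fixed grey jig; base plate x -140..110, y -115..115 mm, 14 mm thick, with a 64 mm wide tongue under the brake to y = -222 mm; carries pulley, pointer and brake. Origin on the table under the pulley's axis; the pointer lies on its -x axis, the brake on its -y axis, z up. Two brake guide rails on the tongue reach 26 mm over the table
- pulley (a joint): pulley angle, rad, counter-clockwise from above; 0, 6.283 or any whole turn: the engraved line faces the pointer. No stop within two turns either way. Friction (0.12 N m) keeps it where it is left
- pulley_center (a point): on the pulley's axis at the rim's top, 52 mm over the table. Bare steel, 200 mm across; rim radius 84 to 100 mm; hub radius 18 mm, its nut 64 mm over the table. Three spokes 12 mm wide, at 0, 120 and 240 degrees from the engraved line, top 51 mm over the table; between them deep pockets, open above, closed below by the pulley's web (27 mm over the table), where fingers can push a spoke
- mark (a point): point on the long engraved line, 90 mm from the pulley's axis, on the rim's upper face. The line is dark, 24 mm long and 6 mm wide, radial, at the end of a spoke. The round dark spot on the other side of the rim is only a balance hole
- pointer_tip (a point): tip of the fixed dark steel cone that is the pointer, 104.5 mm from the pulley's axis, 47 mm over the table; the cone lies level on a post 20 mm wide that stands outside the rim, nothing of it higher than 54 mm
- brake (a joint): travel of the brake slide along the jig's +y axis, straight towards the pulley's axis, m. 0: fully drawn back. At about 0.030 the rubber pad meets the rim and the slide stops; it stays where it is left (friction 2.5 N)
- thumb_plate (a point): middle of the outer face (away from the pulley) of the brake's upright steel plate, 69 mm over the table. Plate 44 mm wide (jig's x), 8 mm thick, top 90 mm over the table. The space behind this face is free down to the rails (26 mm over the table); pushing it along the jig's +y slides the brake home
- spool: wire spool, 60 mm across, 48 mm high, standing beside the jig on the pointer side of the brake; must stay. Origin at its underside's centre
- tape: roll of tape, 100 mm across, 25 mm high, lying beside the jig on the other side of the brake; must stay. Origin at its underside's centre

How it is judged:
By the outcome, as a careful person would: the job done as asked, in the order asked, and still so for the second after the job is handed in, with the robot touching nothing.
It also fails if it takes over 51 s, if anything falls off the work surface, if the arm or the gripper's body presses on something with over 40 N, if the wrist force passes 120 N, or if a joint passes its speed limit or range.

## Robot

A 6-joint arm with a two-finger parallel gripper is mounted at the origin on a cart in front of the work surface, level with it; the furniture and walls round the work are solid. World frame = base frame: x ahead of the robot, y to its left, z up, the work surface at z = 0. Lengths are in m, angles in rad, forces in N, time in s.
With the tool pointing down it reaches from about 0.35 to 0.925 m from the base axis. Payload 6.4 kg.
Tool frame: the origin (TCP) lies midway between the tips of the shut fingers; the grasp point (between the pads) lies 19 mm behind it; z points along the fingers, y is the line along which they close (so a half turn about z gives the same grasp; the last joint's range is limited). The gripper opens to 85 mm and grips with 20 to 120 N. Pads are 22 mm wide; open, the fingers measure 114 mm over their backs; the gripper's body (76 mm by 85 mm) begins 54 mm behind the grasp point. The pads swing forward as they close: fully open they stand 13 mm farther back than shut.
Start: joints at [1.092, 0.245, 1.558, -0, 1.339, -0.174], TCP at [0.195, 0.62, 0.231] pointing down, gripper open.
Joint ranges: [-3.13, 3.13], [-1.02, 2.26], [0.13, 2.54], [-0.95, 4.09], [0.21, 2.88], [-2.74, 2.74]. Speed limits (rad/s): [2.57, 2.57, 3.14, 3.14, 3.14, 3.14].

## Interface

Orientations are given as a rotation vector (axis times angle).
In Python, from station import arm, read_camera, camera_model, find_in gives the robot as it stands.
- The arm moves only by the tool send_rows, never from a script. Its argument "steps" is a list of rows, each a list of 3 entries, a list of its own where there are three numbers: the turn, a rotation vector about the tool's x, y, z in degrees, then the shift along the tool's x, y, z in m, then the finger opening in m, from 0 to 0.0854. In form: [[[rx, ry, rz], [dx, dy, dz], claw], ...]. A call has 1 to 20 rows; each row shifts and turns the commanded pose from where the row before left it, along the tool's axes as they then stand; what a row does not reach is not made up. A row lasts 1/12 s, in which the tool goes at most 41.7 mm and 7.16 degrees, less where a joint would pass 70% of its speed; a pose out of reach is approached as far as the arm can. A call with a gripper value outside its range is refused whole. The fingers move at their own pace and stop on an object; "grip_force" is the grip in N (left out, the last holds). Time passes only in rows, so rows that do not move let the fingers close. It gives the time, the measured TCP pose, the force, the opening and the grip force at its end, in the units of the state.
- arm.get_state(): the state, without advancing time (a new reading comes with each control period).
- read_camera(name): name is "side" or "top"; returns the picture (400x640x3 uint8, red, green, blue); there is no depth.
- camera_model(name): a dict with "K" (3x3 intrinsics, pixels), "R" (3x3) and "t" (3): a world point X has camera coordinates R X + t. Camera axes: x right, y down, z forward; pixel columns grow to the right and rows downward; lengths in m; the calibration is good to about 2 mm. A picture is of the moment at which its call begins. camera_model takes no time and is no camera call.
- arm.hand_in(): hands the job in; it is judged then, once.
Trained networks look in the newest picture that a camera, given by its name, has taken for a name from the list of things; names that differ only in an ending like _2 or _b are one class to them, and where a whole thing is asked for, a point or a joint stands for the part that bears it (a point fixed in the world has none). Each returns a list of dicts, best first, with "confidence" (0 to 1); they miss things now and then, are a little off and sometimes report something else, mostly with a low value. They report only what shows in the picture. A call takes as long as a camera call.
- find_in(camera, thing): "centre" ([column, row] in pixels, amid what is visible of it).
The state is a dict: "time_s": time; "q": joint angles; "joint_velocities": joint speeds; "joint_efforts": joint torques, N m; "position": TCP position; "tcp_rot": TCP orientation; "ft_force": force on the tool from outside, world axes, zero at the start; "wrist_torque": the same for the moment, N m; "gripper_width": finger opening in m; "gripper_force": force on a finger pad.
Only numpy, scipy, OpenCV 4.12 (cv2) and the standard library are available. Lean on these libraries where they do the work, as an engineer would, in place of code of your own. Each camera call takes 0.05 s, during which the arm holds its last target. There are 200 camera calls.

## Working session

There is one attempt and no reset: what is moved stays moved. The work goes in short steps, Python scripts to look and compute and a tool call to move; the robot and the scene stay as the last step left them, time stands still between calls to the robot, and variables do not carry over. Pictures are saved under pics/ and viewed, at most 10 in all, crops included, and the job is handed in when it is done.

Besides the shell and the picture viewer there is one more tool, called after ">>>" as name([rows], argument=value, ...), one row to a line, values as JSON. send_rows: Moves the arm, as the interface text tells. Its arguments: {"type":"object","properties":{"steps":{"type":"array","items":{"type":"array"}},"grip_force":{"type":"number"}},"required":["steps"]}

```bash
mkdir -p pics
cat > h.py <<'E'
from station import arm, read_camera, camera_model, find_in
import numpy as np, cv2
def ray(cam,px,z):
    m=camera_model(cam);K,R,t=map(np.array,(m["K"],m["R"],m["t"]))
    d=R.T@np.linalg.solve(K,[px[0],px[1],1.]);c=-R.T@t
    return c+d*(z-c[2])/d[2]
def proj(cam,X):
    m=camera_model(cam);p=np.array(m["K"])@(np.array(m["R"])@X+np.array(m["t"]));return p[:2]/p[2]
E
python3 - <<'E'
from h import *
for c in ("top","side"):
    im=read_camera(c);cv2.imwrite(f"pics/{c}0.png",im[:,:,::-1])
    for n,z in (("pulley_center",.052),("mark",.052),("pointer_tip",.047),("thumb_plate",.069),("spool",.024),("tape",.012),("jig",.014)):
        for r in find_in(c,n)[:2]: print(c,n,np.round(r["centre"],1),round(r["confidence"],2),np.round(ray(c,r["centre"],z),4))
s=arm.get_state();print(s["time_s"],s["position"],s["tcp_rot"])
E
```

```text
top pulley_center [298.2 208.1] 0.68 [ 0.5466 -0.0201  0.052 ]
top mark [299.9 206.3] 0.94 [ 0.5505 -0.0239  0.052 ]
top pointer_tip [303.6 213.7] 0.98 [ 0.5341 -0.0317  0.047 ]
top thumb_plate [368.2 214.6] 0.95 [ 0.5283 -0.1724  0.069 ]
top spool [370.3 252.4] 0.57 [ 0.4433 -0.1813  0.024 ]
top tape [391.4 155.7] 0.58 [ 0.6666 -0.2397  0.012 ]
top jig [303.2 211.5] 0.9 [ 0.5402 -0.0303  0.014 ]
side pulley_center [307.7 228.9] 0.64 [0.5453 0.0008 0.052 ]
side mark [308.3 233.4] 0.8 [0.5387 0.011  0.052 ]
side pointer_tip [319.4 239.1] 0.56 [0.5158 0.0108 0.047 ]
side pointer_tip [306.9 232.4] 0.38 [0.5447 0.0053 0.047 ]
side thumb_plate [352.2 179.3] 0.56 [ 0.5221 -0.1556  0.069 ]
side spool [318.4 240. ] 0.65 [ 0.5267 -0.0064  0.024 ]
side tape [313.5 180. ] 0.84 [ 0.6276 -0.1835  0.012 ]
side jig [319.9 237.8] 0.86 [ 0.5311 -0.0219  0.014 ]
0.8 [0.19507205 0.62003768 0.23130183] [-4.76951081e-01 -3.10516826e+00  2.45332128e-05]
```

View pics/top0.png

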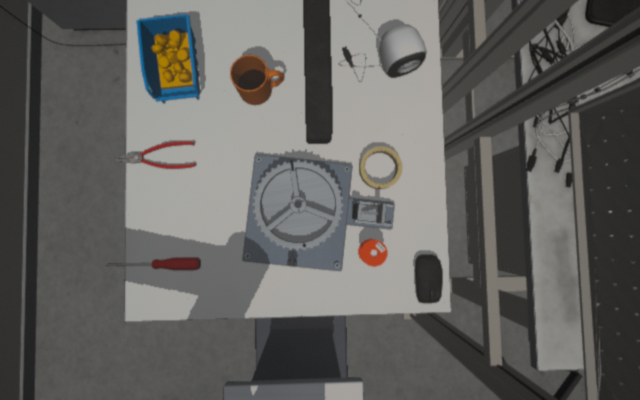

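View pics/side0.png

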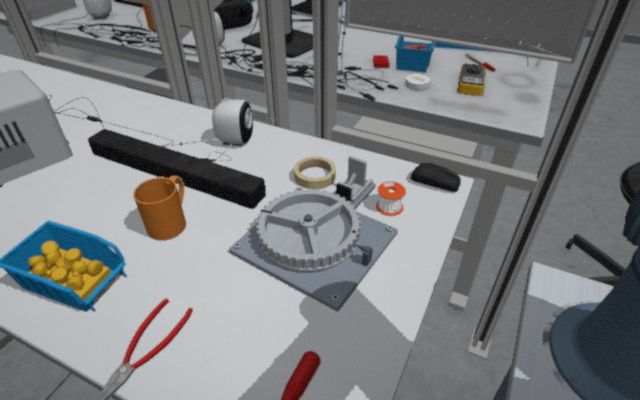

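Run:
```python
from h import *
im=cv2.imread("pics/top0.png")[140:280,230:410]
a=cv2.resize(im,None,fx=4.4,fy=4.2,interpolation=cv2.INTER_CUBIC)
cv2.imwrite("pics/c0.png",a)
for p,z in (((298.2,204),.064),((293.5,163),.052),((304,245),.052),((255.5,156),.014),((348.5,163),.014),((338,265.5),.014),((247.5,261),.014)): print(p,np.round(ray("top",p,z),4))
```

```text
(298.2, 204) [ 0.555  -0.0206  0.064 ]
(293.5, 163) [ 0.6473 -0.0116  0.052 ]
(304, 245) [ 0.4651 -0.0312  0.052 ]
(255.5, 156) [0.6714 0.0776 0.014 ]
(348.5, 163) [ 0.6509 -0.1382  0.014 ]
(338, 265.5) [ 0.4145 -0.1075  0.014 ]
(247.5, 261) [0.43  0.099 0.014]
```

View pics/c0.png

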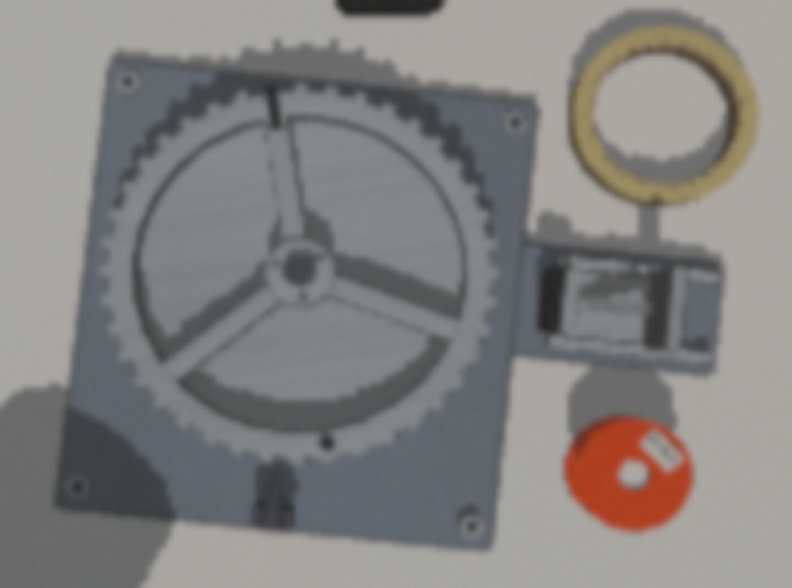

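```bash
cat >> h.py <<'E'
from scipy.optimize import least_squares
def crop(p): return np.array([230+(p[0]+.5)/4.4-.5,140+(p[1]+.5)/4.2-.5])
def jig():
    C=[((115,55),(.110,.115,.014)),((537,97),(.110,-.115,.014)),((492,548),(-.140,-.115,.014)),((57,507),(-.140,.115,.014)),((300,268),(0,0,.064)),((277,459),(-.1045,0,.047))]
    def X(s,q): c,n=np.cos(s[2]),np.sin(s[2]); return np.array([s[0]+c*q[0]-n*q[1],s[1]+n*q[0]+c*q[1],q[2]])
    f=lambda s: np.concatenate([proj("top",X(s,q))-crop(p) for p,q in C])
    r=least_squares(f,[.55,-.02,-.09]);return r.x,np.round(r.fun,2)
E
python3 - <<'E'
from h import *
s,r=jig();print(s,r)
m=ray("top",crop((273,106)),.052);b=ray("top",crop((327,441)),.052)
for p in (m,b): print(p,np.hypot(*(p[:2]-s[:2])),np.arctan2(*(p[:2]-s[:2])[::-1]))
R=np.array([[np.cos(s[2]),np.sin(s[2])],[-np.sin(s[2]),np.cos(s[2])]])
for p in ((675,310),(645,310),(718,310)):
  for z in (.09,.026,.014): print(p,z,R@(ray("top",crop(p),z)[:2]-s[:2]))
for r in find_in("top","spool")+find_in("top","tape"): print(r)
st=arm.get_state()
for n,u in (("c",(0,0)),("mark",(.09,0))): pass
E
```

```text
[ 0.55714417 -0.02000311 -0.1271175 ] [-1.4  -0.71  1.05 -0.11  0.52  0.07 -0.74 -0.44  0.09 -0.41  0.48  1.52]
[ 0.64318241 -0.00746905  0.052     ] 0.08694643218873678 0.14466239339133327
[ 0.46590207 -0.03111592  0.052     ] 0.091916350199586 -3.0203948321413763
(675, 310) 0.09 [-0.00439883 -0.18304313]
(675, 310) 0.026 [-0.00120417 -0.19463498]
(675, 310) 0.014 [-0.00060517 -0.19680845]
(645, 310) 0.09 [-0.00591995 -0.16857892]
(645, 310) 0.026 [-0.00284235 -0.17905769]
(645, 310) 0.014 [-0.0022653  -0.18102246]
(718, 310) 0.09 [-0.0022162  -0.20379752]
(718, 310) 0.026 [ 0.00114643 -0.21698648]
(718, 310) 0.014 [ 0.00177692 -0.21945941]
{'centre': [370.3, 252.4], 'confidence': 0.57}
{'centre': [391.4, 155.7], 'confidence': 0.58}
```

>>> send_rows([
  [[0,0,0],[-0.0292,-0.024,0],0.045],
  [[0,0,0],[-0.0292,-0.024,0],0.045],
  [[0,0,0],[-0.0292,-0.024,0],0.045],
  [[0,0,0],[-0.0292,-0.024,0],0.045],
  [[0,0,0],[-0.0292,-0.024,0],0.045],
  [[0,0,0],[-0.0292,-0.024,0],0.045],
  [[0,0,0],[-0.0292,-0.024,0],0.045],
  [[0,0,0],[-0.0292,-0.024,0],0.045],
  [[0,0,0],[-0.0292,-0.024,0],0.045],
  [[0,0,0],[-0.0292,-0.024,0],0.045],
  [[0,0,0],[-0.0292,-0.024,0],0.045],
  [[0,0,0],[-0.0292,-0.024,0],0.045],
  [[0,0,0],[-0.0292,-0.024,0],0.045],
  [[0,0,0],[-0.0292,-0.024,0],0.045],
  [[0,0,0],[-0.0292,-0.024,0],0.045],
  [[0,0,0],[-0.0292,-0.024,0],0.045],
  [[0,0,0],[-0.0292,-0.024,0],0.045],
  [[0,0,0],[-0.0292,-0.024,0],0.045],
  [[0,0,0],[-0.0292,-0.024,0],0.045],
  [[0,0,0],[-0.0292,-0.024,0],0.045],
])

```text
time_s: 2.57
position: [0.6089, -0.0149, 0.2314]
tcp_rot: [0.477, 3.105, 0.0]
ft_force: [0.2, 0.5, 0.6]
gripper_width: 0.0451
gripper_force: 0.0
```

>>> send_rows([
  [[0,0,7],[0,0,0],0.045],
  [[0,0,7],[0,0,0],0.045],
  [[0,0,7],[0,0,0],0.045],
  [[0,0,7],[0,0,0],0.045],
  [[0,0,7],[0,0,0],0.045],
  [[0,0,7],[0,0,0],0.045],
  [[0,0,7],[0,0,0],0.045],
  [[0,0,7],[0,0,0],0.045],
  [[0,0,7],[0,0,0],0.045],
  [[0,0,7],[0,0,0],0.045],
  [[0,0,7],[0,0,0],0.045],
  [[0,0,7],[0,0,0],0.045],
  [[0,0,7],[0,0,0],0.045],
  [[0,0,7],[0,0,0],0.045],
  [[0,0,7],[0,0,0],0.045],
  [[0,0,7],[0,0,0],0.045],
  [[0,0,7],[0,0,0],0.045],
  [[0,0,7],[0,0,0],0.045],
  [[0,0,7],[0,0,0],0.045],
  [[0,0,7],[0,0,0],0.045],
])

```text
time_s: 4.23
position: [0.6081, -0.0131, 0.2313]
tcp_rot: [3.083, 0.604, 0.0]
ft_force: [0.3, -0.0, 0.1]
gripper_width: 0.0447
gripper_force: 0.0
```

>>> send_rows([
  [[0,0,7],[0,0,0],0.045],
  [[0,0,7],[0,0,0],0.045],
  [[0,0,0],[0,0,0],0.045],
  [[0,0,0],[0,0,0],0.045],
])

```text
time_s: 4.57
position: [0.6081, -0.0131, 0.2313]
tcp_rot: [-3.133, -0.239, -0.0]
ft_force: [-0.6, -0.2, -0.1]
gripper_width: 0.0451
gripper_force: 0.0
```

```bash
cat >> h.py <<'E'
from scipy.spatial.transform import Rotation as Ro
def st(goal=None):
    s=arm.get_state();R=Ro.from_rotvec(s["tcp_rot"]).as_matrix()
    print(round(s["time_s"],2),"pos",np.round(s["position"],4),"yawy",round(np.arctan2(R[1,1],R[0,1]),4),"zx",np.round(R[:,2],3),"F",np.round(s["ft_force"],1),"w",round(s["gripper_width"],4),"q",np.round(s["q"],2))
    if goal is not None: print("tool shift",np.round(R.T@(np.array(goal)-s["position"]),4))
E
python3 -c "
from h import *
st([.6086,-.0127,.231])"
```

```text
4.57 pos [ 0.6081 -0.0131  0.2313] yawy -1.4187 zx [ 0.  0. -1.] F [-0.6 -0.2 -0.1] w 0.0451 q [-0.21  0.15  1.67  0.    1.32  1.21]
tool shift [ 0.0006 -0.0003  0.0003]
```

>>> send_rows([
  [[0,0,0],[0,0,0.025],0.045],
  [[0,0,0],[0,0,0.035],0.045],
  [[0,0,0],[0,0,0.035],0.045],
  [[0,0,0],[0,0,0.03],0.045],
  [[0,0,0],[0,0,0.025],0.045],
  [[0,0,0],[0,0,0.02],0.045],
  [[0,0,0],[0,0,0.015],0.045],
  [[0,0,0],[0,0,0.01],0.045],
  [[0,0,0],[0,0,0],0.045],
  [[0,0,0],[0,0,0],0.045],
])

```text
time_s: 5.4
position: [0.6082, -0.0131, 0.0364]
tcp_rot: [-3.133, -0.236, 0.0]
ft_force: [0.5, 0.4, 0.5]
gripper_width: 0.0456
gripper_force: 0.0
```

>>> send_rows([
  [[0,0,0],[0,0,0],0.03],
  [[0,0,0],[0,0,0],0.02],
  [[0,0,0],[0,0,0],0.008],
  [[0,0,0],[0,0,0],0.008],
  [[0,0,0],[0,0,0],0.008],
  [[0,0,0],[0,0,0],0.008],
], grip_force=25)

```text
time_s: 5.9
position: [0.6091, -0.0129, 0.0378]
tcp_rot: [-3.133, -0.233, -0.003]
ft_force: [-0.6, 2.4, 5.9]
gripper_width: 0.0115
gripper_force: 27.4
```

```bash
python3 -c "
from h import *
st()
c=np.array([.5571,-.02]);p=np.array(arm.get_state()['position'])[:2]-c;print(np.hypot(*p),np.arctan2(p[1],p[0]))
im=read_camera('top');cv2.imwrite('pics/t1.png',cv2.resize(im[140:280,230:410,::-1],None,fx=4.4,fy=4.2,interpolation=cv2.INTER_CUBIC))"
```

```text
5.9 pos [ 0.6091 -0.0129  0.0378] yawy -1.4222 zx [ 0.002  0.    -1.   ] F [-0.6  2.4  5.9] w 0.0115 q [-0.21  0.39  1.76  0.    0.98  1.21]
0.05243803409192011 0.13548220958654564
```

View pics/t1.png

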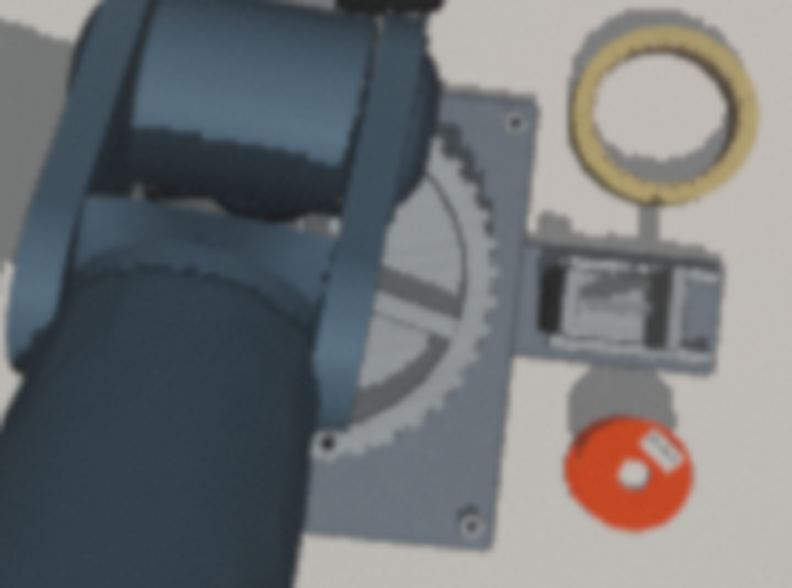

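>>> send_rows([
  [[0,0,0],[0,0,-0.005],0.008],
  [[0,0,-5],[-0.0002,-0.00457,0],0.008],
  [[0,0,-5],[-0.0002,-0.00457,0],0.008],
  [[0,0,-5],[-0.0002,-0.00457,0],0.008],
  [[0,0,-5],[-0.0002,-0.00457,0],0.008],
  [[0,0,0],[0,0,0],0.008],
  [[0,0,0],[0,0,0],0.008],
])

```text
time_s: 6.53
position: [0.6017, 0.0052, 0.0395]
tcp_rot: [-3.043, -0.776, -0.0]
ft_force: [5.8, 3.0, -10.4]
gripper_width: 0.0112
gripper_force: 26.3
```

```bash
python3 -c "
from h import *
st()
c=np.array([.5571,-.02]);p=np.array(arm.get_state()['position'])[:2]-c;print(np.hypot(*p),np.arctan2(p[1],p[0]))
a0=.1355;r=.0524
for k in (-5,0,5):
  q=np.array([.6091,-.0129]);y=-1.4222
  for i in range(4):
    b=y+np.pi/2+np.radians(0 if k<=0 else 5);u=np.array([np.cos(b),np.sin(b)]);v=np.array([u[1],-u[0]]);q=q-.0002*u-.00457*v;y+=np.radians(5)
  print(k,q,y)
"
```

```text
6.53 pos [0.6017 0.0052 0.0395] yawy -1.0716 zx [-0.     0.001 -1.   ] F [  5.8   3.  -10.4] w 0.0112 q [-0.18  0.38  1.78  0.    0.98  0.89]
0.05118680906390775 0.5137935728698813
-5 [0.60331574 0.00436747] -1.0731341496011344
0 [0.60331574 0.00436747] -1.0731341496011344
5 [0.6018328  0.00379763] -1.0731341496011344
```

>>> send_rows([
  [[0,0,0],[0.0015,0,0.0015],0.008],
  [[0,0,-5],[0,-0.00457,0],0.008],
  [[0,0,-5],[0,-0.00457,0],0.008],
  [[0,0,-5],[0,-0.00457,0],0.008],
  [[0,0,-5],[0,-0.00457,0],0.008],
  [[0,0,-5],[0,-0.00457,0],0.008],
  [[0,0,-5],[0,-0.00457,0],0.008],
  [[0,0,0],[0,0,0],0.008],
  [[0,0,0],[0,0,0],0.008],
])

```text
time_s: 7.28
position: [0.5833, 0.0247, 0.0394]
tcp_rot: [-2.738, -1.536, 0.01]
ft_force: [-8.0, -3.2, 4.4]
gripper_width: 0.0108
gripper_force: 28.3
```

```bash
cat >> h.py <<'E'
def ch():
    st();s=arm.get_state();R=Ro.from_rotvec(s["tcp_rot"]).as_matrix()
    c=np.array([.5571,-.02]);p=np.array(s['position'])[:2]-c
    print("r",np.hypot(*p),"ang",np.arctan2(p[1],p[0]),"Ftool",np.round(R.T@s["ft_force"],1))
E
python3 -c "
from h import *
ch()"
```

```text
7.28 pos [0.5833 0.0247 0.0394] yawy -0.5484 zx [-0.007 -0.001 -1.   ] F [-8.  -3.2  4.4] w 0.0108 q [-0.15  0.34  1.82 -0.    0.98  0.4 ]
r 0.05179403336570015 ang 1.0402185756718827 Ftool [-6.9 -5.2 -4.3]
```

>>> send_rows([
  [[0,0,0],[-0.001,0,0],0.008],
  [[0,0,-6],[-0.0003,-0.00545,0],0.008],
  [[0,0,-6],[-0.0003,-0.00545,0],0.008],
  [[0,0,-6],[-0.0003,-0.00545,0],0.008],
  [[0,0,-6],[-0.0003,-0.00545,0],0.008],
  [[0,0,-6],[-0.0003,-0.00545,0],0.008],
  [[0,0,-6],[-0.0003,-0.00545,0],0.008],
  [[0,0,-6],[-0.0003,-0.00545,0],0.008],
  [[0,0,-6],[-0.0003,-0.00545,0],0.008],
  [[0,0,0],[0,0,0],0.008],
  [[0,0,0],[0,0,0],0.008],
])

```text
time_s: 8.2
position: [0.5408, 0.0306, 0.0394]
tcp_rot: [-1.876, -2.513, 0.004]
ft_force: [-6.6, 2.4, 4.6]
gripper_width: 0.0108
gripper_force: 28.2
```

```bash
python3 -c "
from h import *
ch()"
```

```text
8.2 pos [0.5408 0.0306 0.0394] yawy 0.2885 zx [-0.006  0.001 -1.   ] F [-6.6  2.4  4.6] w 0.0108 q [-0.15  0.26  1.93  0.    0.95 -0.44]
r 0.05312383492854163 ang 1.8827751049677073 Ftool [ 4.2 -5.7 -4.5]
```

>>> send_rows([
  [[0,0,0],[0.0005,0,0],0.008],
  [[0,0,-6],[-0.0003,-0.00545,0],0.008],
  [[0,0,-6],[-0.0003,-0.00545,0],0.008],
  [[0,0,-6],[-0.0003,-0.00545,0],0.008],
  [[0,0,-6],[-0.0003,-0.00545,0],0.008],
  [[0,0,-6],[-0.0003,-0.00545,0],0.008],
  [[0,0,-6],[-0.0003,-0.00545,0],0.008],
  [[0,0,-6],[-0.0003,-0.00545,0],0.008],
  [[0,0,-6],[-0.0003,-0.00545,0],0.008],
  [[0,0,-6],[-0.0003,-0.00545,0],0.008],
  [[0,0,-6],[-0.0003,-0.00545,0],0.008],
  [[0,0,-6],[-0.0003,-0.00545,0],0.008],
  [[0,0,0],[0,0,0],0.008],
  [[0,0,0],[0,0,0],0.008],
])

```text
time_s: 9.37
position: [0.503, -0.0132, 0.0394]
tcp_rot: [-0.202, -3.126, 0.001]
ft_force: [-12.9, -1.2, 9.3]
gripper_width: 0.0113
gripper_force: 28.8
```

```bash
python3 -c "
from h import *
ch()
im=read_camera('side');cv2.imwrite('pics/s2.png',cv2.resize(im[160:320,210:410,::-1],None,fx=4,fy=3.7,interpolation=cv2.INTER_CUBIC))"
```

```text
9.37 pos [ 0.503  -0.0132  0.0394] yawy 1.4414 zx [-0.009 -0.    -1.   ] F [-12.9  -1.2   9.3] w 0.0113 q [-0.25  0.18  2.03 -0.    0.94 -1.69]
r 0.05448984785494737 ang 3.0173257773965907 Ftool [12.7 -2.9 -9.2]
```

View pics/s2.png

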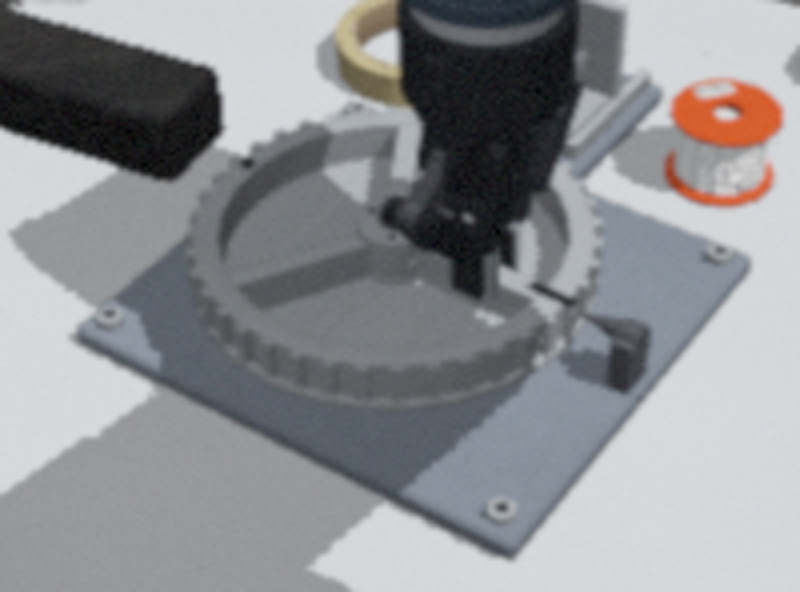

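>>> send_rows([
  [[0,0,0],[0.002,0,-0.001],0.008],
  [[0,0,0],[0,0,0],0.012],
  [[0,0,0],[0,0,0],0.02],
  [[0,0,0],[0,0,0],0.035],
  [[0,0,0],[0,0,0],0.035],
  [[0,0,0],[0,0,0],0.035],
  [[0,0,0],[0,0,-0.02],0.035],
  [[0,0,0],[0,0,-0.03],0.035],
  [[0,0,0],[0,0,-0.04],0.035],
  [[0,0,0],[0,0,-0.04],0.035],
])

```text
time_s: 10.25
position: [0.5036, -0.0123, 0.1718]
tcp_rot: [-0.204, -3.133, -0.001]
ft_force: [1.3, -0.6, 0.8]
gripper_width: 0.0347
gripper_force: 0.0
```

>>> send_rows([
  [[0,0,0],[0,-0.03,0],0.035],
  [[0,0,0],[0,-0.04,0],0.035],
  [[0,0,0],[0,-0.04,0],0.035],
  [[0,0,0],[0,-0.04,0],0.035],
  [[0,0,0],[0,-0.04,0],0.035],
  [[0,0,0],[0,-0.04,0],0.02],
  [[0,0,0],[0,-0.03,0],0],
  [[0,0,0],[0,0,0],0],
])

```text
time_s: 10.92
position: [0.4701, -0.2756, 0.1717]
tcp_rot: [0.213, 3.133, -0.004]
ft_force: [-0.7, -0.2, -0.0]
gripper_width: 0.0004
gripper_force: 0.0
```

```bash
python3 -c "
from h import *
st()
a=[]
for i in range(4): a.append(read_camera('top').astype(float))
im=np.mean(a,0).astype(np.uint8)
cv2.imwrite('pics/tfull.png',im[:,:,::-1])
cv2.imwrite('pics/t3.png',cv2.resize(im[190:265,250:350,::-1],None,fx=8,fy=8,interpolation=cv2.INTER_CUBIC))
cv2.imwrite('pics/s3f.png',read_camera('side')[:,:,::-1])"
```

```text
10.92 pos [ 0.4701 -0.2756  0.1717] yawy 1.4353 zx [ 0.001 -0.003 -1.   ] F [-0.7 -0.2 -0. ] w 0.0004 q [-0.74  0.06  1.88 -0.    1.2  -2.17]
```

View pics/t3.png

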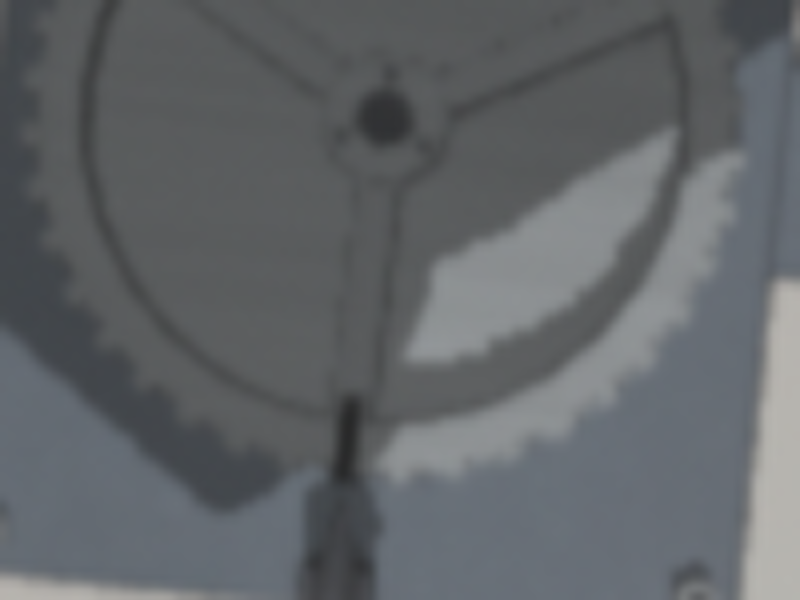

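Run:
```python
from h import *
f=lambda p:np.array([250+(p[0]+.5)/8-.5,190+(p[1]+.5)/8-.5])
im=cv2.imread("pics/tfull.png")
t=cv2.resize(im[236:265,282:304],None,fx=18,fy=18,interpolation=cv2.INTER_CUBIC)
s=cv2.imread("pics/s3f.png")[222:262,330:380]; s=cv2.resize(s,None,fx=8,fy=12.9,interpolation=cv2.INTER_CUBIC)
c=np.hstack([t,s[:t.shape[0]]]); c=cv2.normalize(c,None,0,255,cv2.NORM_MINMAX)
cv2.imwrite("pics/z.png",c);print(c.shape)
n=ray("top",f((384,117)),.064)[:2];print("centre",n)
for k,p,z in (("in",(350,398),.052),("out",(344.5,478),.052),("mid",(347,438),.052),("base",(338,585),.047)):
    w=ray("top",f(p),z)[:2]-n;print(k,np.hypot(*w),np.degrees(np.arctan2(w[1],w[0])))
g=cv2.cvtColor(im,cv2.COLOR_BGR2GRAY)
for r in range(236,266):print(r,g[r,283:302])
```

```text
Traceback (most recent call last):
ValueError: all the input array dimensions except for the concatenation axis must match exactly, but along dimension 0, the array at index 0 has size 522 and the array at index 1 has size 516
```

Run:
```python
from h import *
f=lambda p:np.array([250+(p[0]+.5)/8-.5,190+(p[1]+.5)/8-.5])
im=cv2.imread("pics/tfull.png")
t=cv2.resize(im[236:265,282:304],(396,520),interpolation=cv2.INTER_CUBIC)
s=cv2.imread("pics/s3f.png")[222:262,330:360]; s=cv2.resize(s,(390,520),interpolation=cv2.INTER_CUBIC)
c=np.hstack([t,s]); c=cv2.convertScaleAbs(c,alpha=1.6)
cv2.imwrite("pics/z.png",c)
n=ray("top",f((384,117)),.064)[:2];print("centre",n)
for k,p,z in (("in",(350,398),.052),("out",(344.5,478),.052),("mid",(347,438),.052),("base",(338,585),.047)):
    w=ray("top",f(p),z)[:2]-n;print(k,np.hypot(*w),np.degrees(np.arctan2(w[1],w[0])))
g=cv2.cvtColor(im,cv2.COLOR_BGR2GRAY)
for r in range(236,266):print(r,g[r,285:301])
```

```text
centre [ 0.55460587 -0.01924838]
in 0.07733795116533546 171.647800849883
out 0.09923498291330622 172.3814522365878
mid 0.08830113449941207 172.01617702215086
base 0.1288959803104826 172.9909937564186
236 [94 94 94 95 95 92 89 89 91 91 90 86 79 91 96 97]
237 [94 94 94 94 94 91 86 89 90 91 91 86 81 91 96 96]
238 [94 94 94 94 94 91 85 86 86 86 87 84 84 92 95 95]
239 [89 90 91 93 93 90 83 78 69 69 78 81 86 93 94 95]
240 [81 82 85 87 89 88 81 70 53 54 71 78 87 93 94 94]
241 [87 85 84 82 83 81 78 64 45 50 69 76 87 91 91 92]
242 [92 92 90 87 87 86 81 58 42 50 71 76 82 85 88 96]
243 [ 94  93  93  93  92  91  83  58  41  54  79  86  88  92 103 121]
244 [ 93  94  93  93  93  92  84  57  41  57  84  92  93 101 121 137]
245 [ 93  93  93  93  92  92  84  56  42  59  86  93  97 112 135 143]
246 [ 91  92  91  91  91  91  81  53  43  62  86  96 108 129 142 146]
247 [ 88  90  88  91  90  86  74  49  44  66  89 102 122 137 144 145]
248 [ 83  89  90  98  97  88  67  45  47  69  90 103 121 132 142 141]
249 [ 86  98 102 105 102  91  65  47  48  63  81  96 107 119 136 135]
250 [ 98 106 107 102  90  81  66
[... 387 characters left out ...]

256 [108 108 101  81  72  69  65  67  66  69  72  75  87 105 110 110]
257 [108 108 101  81  71  67  66  68  65  67  71  80  98 108 111 110]
258 [108 108 101  78  67  65  66  68  65  62  70  82 103 110 110 109]
259 [108 106  96  72  58  62  68  69  64  60  64  80 104 110 110 110]
260 [107 103  89  65  55  62  69  70  63  55  56  72 102 109 110 110]
261 [107 102  85  71  61  65  70  70  64  58  58  71 102 110 109 110]
262 [108 100  83  74  65  68  71  70  65  63  67  75 101 109 110 110]
263 [107 100  83  75  67  69  73  70  64  64  71  77 101 108 109 110]
264 [109 102  86  76  68  72  75  71  65  66  73  79 101 108 109 110]
265 [130 122 113 103  92  91  89  83  77  77  83  90 104 108 109 109]
```

View pics/z.png

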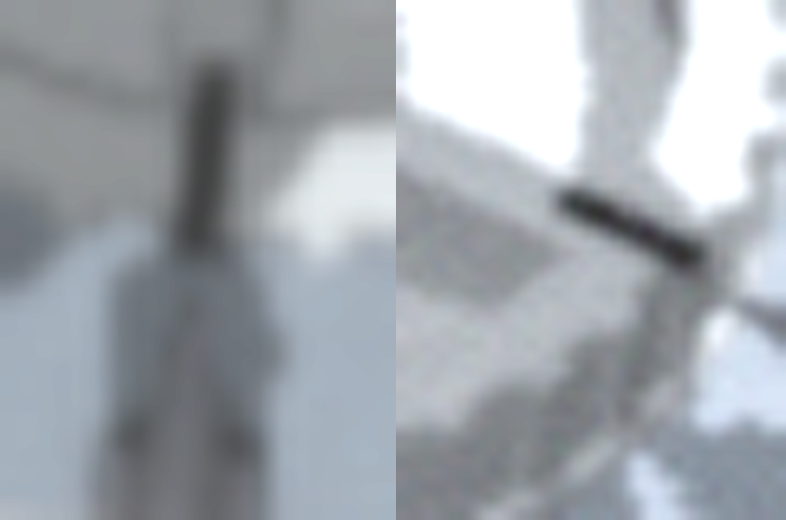

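Run:
```python
from h import *
im=cv2.imread("pics/s3f.png")
c=cv2.resize(im[210:270,300:380],(800,600),interpolation=cv2.INTER_CUBIC)
cv2.imwrite("pics/s4.png",cv2.convertScaleAbs(c,alpha=1.4))
for n in ("mark","pointer_tip","pulley_center"):
  for cam in ("top","side"): print(n,cam,find_in(cam,n)[:2])
```

```text
mark top [{'centre': [298.6, 204.9], 'confidence': 0.64}]
mark side [{'centre': [318.6, 238.5], 'confidence': 0.23}]
pointer_tip top [{'centre': [304.1, 213.0], 'confidence': 0.57}]
pointer_tip side [{'centre': [319.3, 239.4], 'confidence': 0.58}]
pulley_center top [{'centre': [297.1, 204.0], 'confidence': 0.63}]
pulley_center side [{'centre': [308.3, 232.8], 'confidence': 0.81}]
```

View pics/s4.png

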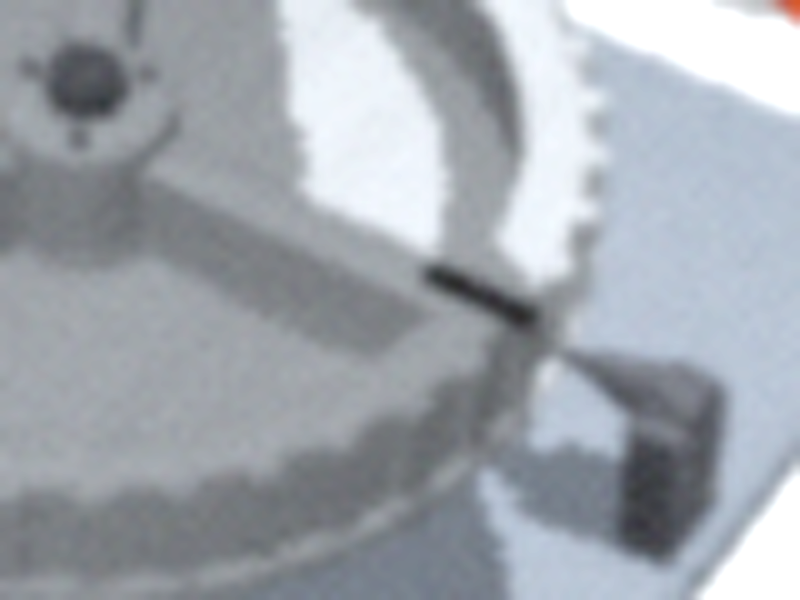

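Run:
```python
from h import *
f=lambda p:np.array([300+(p[0]+.5)/10-.5,210+(p[1]+.5)/10-.5])
n=ray("side",f((88,80)),.064)[:2];print("c",n)
for k,p,z in (("in",(430,275),.052),("out",(535,318),.052),("mid",(482,296.5),.052),("tip",(560,348),.047),("tip2",(566,352),.047),("axis",(625,383),.047)):
    w=ray("side",f(p),z)[:2];u=w-n;print(k,w,np.hypot(*u),np.degrees(np.arctan2(u[1],u[0])))
s=[*n,np.radians(-7.5)]
for a in (-9,-8,-7,-6):
  a=np.radians(a+180);X=lambda r,z:np.array([n[0]+r*np.cos(a),n[1]+r*np.sin(a),z])
  print([np.round((proj("side",X(r,z))-[300,210]+.5)*10-.5,1) for r,z in ((.076,.052),(.1,.052),(.1045,.047),(.125,.047))])
```

```text
c [ 0.55244145 -0.01619324]
in [ 0.47763072 -0.00827367] 0.07522874910987 173.95709315383928
out [ 0.45595359 -0.00661824] 0.09696178150402301 174.33279104419714
mid [ 0.4668168  -0.00740138] 0.08607483431461796 174.1374644178349
tip [ 0.45059061 -0.00619497] 0.10234040464375604 174.3934774794507
tip2 [ 0.44921809 -0.00574611] 0.10375068173018842 174.22083272750922
axis [ 0.43664039 -0.00328907] 0.1165178232981211 173.64153565599585
[array([422.4, 289.3]), array([533.5, 343.6]), array([553.3, 373.2]), array([650.7, 421.1])]
[array([426.3, 285. ]), array([538.5, 337.9]), array([558.6, 367.2]), array([656.8, 413.7])]
[array([430.1, 280.7]), array([543.4, 332.1]), array([563.7, 361.1]), array([662.8, 406.3])]
[array([433.8, 276.4]), array([548.1, 326.3]), array([568.6, 354.9]), array([668.5, 398.8])]
```

>>> send_rows([
  [[0,0,0],[-0.026,0.019,0],0],
  [[0,0,0],[-0.026,0.019,0],0],
  [[0,0,0],[0,0,0.02],0],
  [[0,0,0],[0,0,0.03],0],
  [[0,0,0],[0,0,0.03],0],
  [[0,0,0],[0,0,0.022],0],
  [[0,0,0],[0,0,0.01],0],
  [[0,0,0],[0,0,0],0],
  [[0,0,0],[0,0,0],0],
])

```text
time_s: 12.22
position: [0.5274, -0.2397, 0.0593]
tcp_rot: [0.204, 3.135, -0.0]
ft_force: [0.7, 0.4, 0.1]
gripper_width: 0.0001
gripper_force: 0.0
```

```bash
python3 -c "
from h import *
st([.527,-.245,.06])
cv2.imwrite('pics/s5.png',cv2.resize(read_camera('side')[110:260,270:470,::-1],(800,600),interpolation=cv2.INTER_CUBIC))"
```

```text
12.22 pos [ 0.5274 -0.2397  0.0593] yawy 1.4407 zx [ 0. -0. -1.] F [0.7 0.4 0.1] w 0.0001 q [-0.62  0.3   1.84 -0.    1.   -2.06]
tool shift [-0.0003 -0.0053 -0.0007]
```

View pics/s5.png

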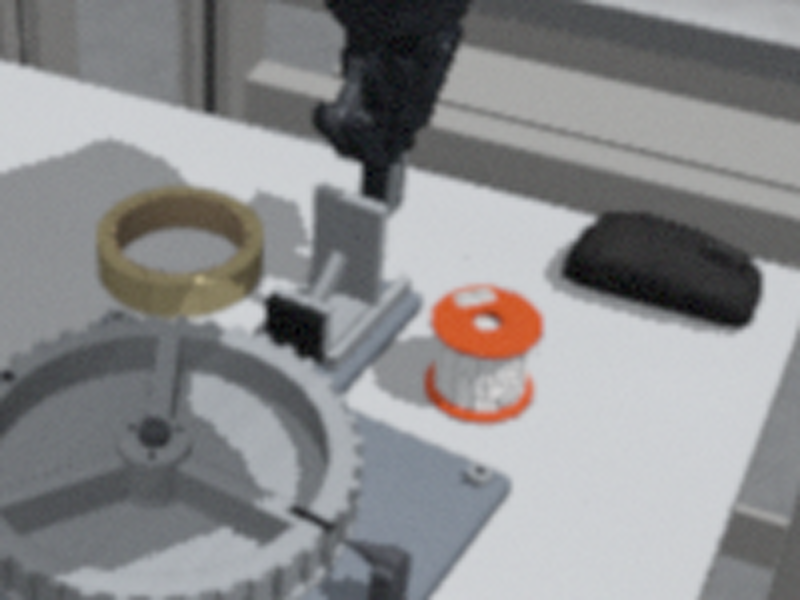

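>>> send_rows([
  [[0,0,0],[0,0.004,0],0],
  [[0,0,0],[0,0.004,0],0],
  [[0,0,0],[0,0.004,0],0],
  [[0,0,0],[0,0.004,0],0],
  [[0,0,0],[0,0.004,0],0],
  [[0,0,0],[0,0.004,0],0],
  [[0,0,0],[0,0,0],0],
])

```text
time_s: 12.85
position: [0.5305, -0.2153, 0.0591]
tcp_rot: [0.203, 3.134, -0.001]
ft_force: [0.8, 0.7, 0.3]
gripper_width: 0.0001
gripper_force: 0.0
```

>>> send_rows([
  [[0,0,0],[0,0.004,0],0],
  [[0,0,0],[0,0.004,0],0],
  [[0,0,0],[0,0.004,0],0],
  [[0,0,0],[0,0.004,0],0],
  [[0,0,0],[0,0,0],0],
])

```text
time_s: 13.27
position: [0.5325, -0.1991, 0.0588]
tcp_rot: [0.204, 3.135, 0.001]
ft_force: [-0.6, -0.4, 0.2]
gripper_width: 0.0
gripper_force: 0.1
```

>>> send_rows([
  [[0,0,0],[0,0.003,0],0],
  [[0,0,0],[0,0.003,0],0],
  [[0,0,0],[0,0.003,0],0],
  [[0,0,0],[0,0.003,0],0],
  [[0,0,0],[0,0,0],0],
])

```text
time_s: 13.68
position: [0.5332, -0.1948, 0.0592]
tcp_rot: [0.201, 3.135, -0.022]
ft_force: [-6.6, -30.7, -5.9]
gripper_width: -0.0002
gripper_force: 15.3
```

>>> send_rows([
  [[0,0,0],[0,0.003,0],0],
  [[0,0,0],[0,0.003,0],0],
  [[0,0,0],[0,0.003,0],0],
  [[0,0,0],[0,0,0],0],
])

```text
time_s: 14.02
position: [0.5334, -0.1942, 0.0596]
tcp_rot: [0.198, 3.135, -0.046]
ft_force: [-13.1, -63.0, -13.1]
gripper_width: 0.0003
gripper_force: 31.5
```

```bash
python3 -c "
from h import *
st()
im=read_camera('side')
cv2.imwrite('pics/s6.png',cv2.resize(im[110:260,270:470,::-1],(800,600),interpolation=cv2.INTER_CUBIC))"
```

```text
14.02 pos [ 0.5334 -0.1942  0.0596] yawy 1.4443 zx [-0.002 -0.029 -1.   ] F [-13.1 -63.  -13.1] w 0.0003 q [-0.54  0.27  1.87 -0.03  0.98 -1.96]
```

>>> send_rows([
  [[0,0,0],[0,-0.006,0],0],
  [[0,0,0],[0,-0.006,0],0],
  [[0,0,0],[0,-0.01,0],0],
  [[0,0,0],[0,-0.02,0],0],
  [[0,0,0],[0,-0.02,0],0],
  [[0,0,0],[0,0,-0.03],0],
  [[0,0,0],[0,0,-0.04],0],
  [[0,0,0],[0,0,-0.04],0],
  [[0,0,0],[0,0,0],0],
  [[0,0,0],[0,0,0],0],
])

```text
time_s: 14.9
position: [0.5285, -0.2408, 0.1717]
tcp_rot: [0.203, 3.13, -0.003]
ft_force: [-0.5, 0.1, -0.4]
gripper_width: 0.0002
gripper_force: 0.0
```

```bash
python3 -c "
from h import *
st()
a=read_camera('side');b=read_camera('top')
cv2.imwrite('pics/tf2.png',b[:,:,::-1])
A=cv2.resize(a[150:270,300:400],(500,600),interpolation=cv2.INTER_CUBIC)
B=cv2.resize(b[185:265,280:340],(300,600)[0:2],interpolation=cv2.INTER_CUBIC)
cv2.imwrite('pics/f.png',np.hstack([A,B])[:,:,::-1])
g=cv2.cvtColor(b,cv2.COLOR_RGB2GRAY)
for r in (241,243,245,247,248,253): print(g[r,288:298])
s0=cv2.imread('pics/s3f.png')[:,:,::-1]
print('mark region diff',np.abs(a.astype(int)-s0)[232:250,338:362].mean(), 'noise',np.abs(a.astype(int)-s0)[300:390,100:250].mean())
for n in ('spool','tape'): print(find_in('top',n)[:1])"
```

```text
14.9 pos [ 0.5285 -0.2408  0.1717] yawy 1.4412 zx [ 0.005 -0.002 -1.   ] F [-0.5  0.1 -0.4] w 0.0002 q [-0.62  0.14  1.79  0.    1.2  -2.06]
[86 86 85 82 67 47 53 73 79 91]
[97 96 96 87 61 45 58 84 90 92]
[ 98  97  97  88  59  44  63  91 101 115]
[110 105 100  82  54  49  73 106 132 144]
[114 116 106  79  51  52  79 112 130 135]
[ 85  76  75  72  70  72  75  76  85 105]
mark region diff 3.20679012345679 noise 2.7266172839506173
[{'centre': [366.7, 249.5], 'confidence': 0.98}]
[{'centre': [398.2, 166.3], 'confidence': 0.89}]
```

View pics/f.png

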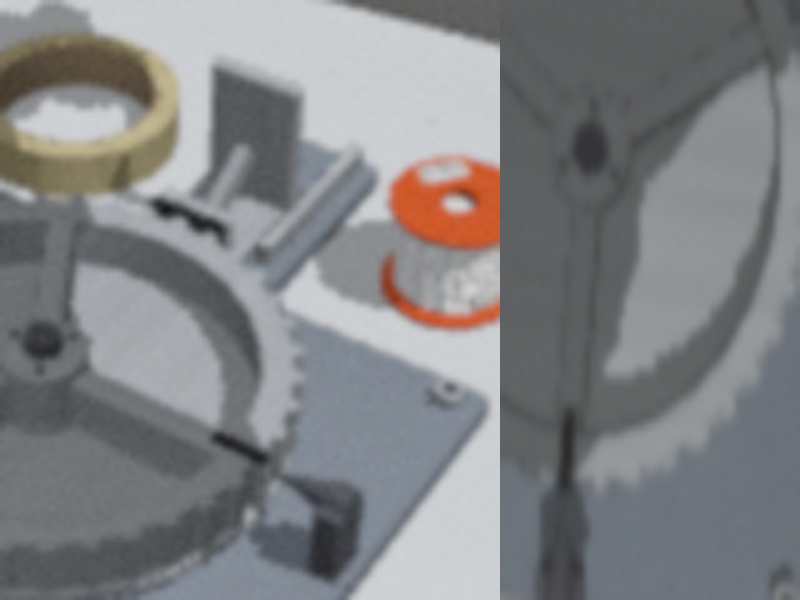

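The pad is against the rim behind the teeth (left panel, around 190,215). The line (215–265, 435–460) still points at the cone tip (about 280,475), and the spool and tape look unmoved.

```bash
python3 -c "
from station import arm
print(arm.hand_in())"
```

```text
the job is handed in; nothing more can be done
None
```

I turned the pulley so its line points at the pointer tip (within about 1° by the cameras), slid the brake home against the rim, left the spool and tape in place, and handed the job in at about 15 s. The push on the brake plate peaked at about 66 N at the wrist, under the 120 N limit.

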